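# Close the sample tins after drying, each with the lid of its size

### The arm

A 7-joint arm with a two-finger parallel gripper is mounted at the origin on a cart in front of the work surface, level with it; the furniture and walls round the work are solid. World frame = base frame: x ahead of the robot, y to its left, z up, the work surface at z = 0. Lengths are in m, angles in rad, forces in N, time in s.
With the tool pointing down it reaches from about 0.425 to 0.875 m from the base axis. Payload 4.7 kg.
Tool frame: the origin (TCP) lies midway between the tips of the shut fingers; the grasp point (between the pads) lies 19 mm behind it (manip.hold_point_z is the distance from the TCP to the grasp point, in m); z points along the fingers, y is the line along which they close (so a half turn about z gives the same grasp; the last joint's range is limited). The gripper opens to 85 mm and grips with 20 to 120 N. Pads are 22 mm wide; open, the fingers measure 114 mm over their backs; the gripper's body (76 mm by 85 mm) begins 54 mm behind the grasp point. The pads swing forward as they close: fully open they stand 13 mm farther back than shut.
Start: joints at [1.114, 0.321, -0.07, 1.45, 0.023, 1.371, -0.057], TCP at [0.295, -0.579, 0.231] pointing down, gripper open.
Joint ranges: [-2.86, 2.86], [-0.3, 2.09], [-1.38, 1.24], [0.06, 2.45], [-1.56, 4.7], [0.09, 2.05], [-2.69, 2.69]. Speed limits (rad/s): [2.57, 2.57, 3.14, 3.14, 3.14, 3.14, 3.14].

### API

Orientations are given as a unit quaternion [w, x, y, z].
In Python, from rig import manip, optics gives the robot as it stands.
- The arm moves only by the tool step_arm, never from a script. Its argument "steps" is a list of rows, each an object with "linear": the shift along the world's x, y, z in cm, a list of three; "spin": the turn about the world's z in rad. A call has exactly 10 rows; each row shifts and turns the commanded pose from where the row before left it; what a row does not reach is not made up. A row lasts 1/12 s, in which the tool goes at most 41.7 mm and 7.16 degrees, less where a joint would pass 70% of its speed; a pose out of reach is approached as far as the arm can. A call is refused whole if a number of a shift passes 4.17 or a number of a turn 0.125, either way. A call with a gripper value outside its range is refused whole. "gripper" is the gripper's target within -1 to 1 (shut at 1, half-way at 0, fully open at -1), set as the call begins (left out, the last holds). The fingers move at their own pace and stop on an object; the grip force is fixed at half the most. Time passes only in rows, so rows that do not move let the fingers close, or fill a call up. It gives the time, the measured TCP pose, the force, the opening and the grip force at its end, in the units of the state.
- manip.state(): the state, without advancing time (a new reading comes with each control period).
- optics.capture(name): name is "side" or "top" or "wrist"; returns a dict with "image" (480x640x3 uint8, red, green, blue), "fx", "fy", "cx", "cy" (pixels), "rvec" (rotation vector, rad) and "tvec" (3), from world to camera coordinates, as OpenCV has them; the wrist camera has in their place "hand_eye" (4x4, takes a point from camera to tool coordinates, whose origin is the TCP and whose axes are the flange's). Camera axes: x right, y down, z forward; pixel columns grow to the right and rows downward; lengths in m; the calibration is good to about 2 mm. A picture is of the moment at which its call begins: read the wrist's pose just before it. There is no depth.
- manip.job_done(): hands the job in; it is judged then, once.
The state is a dict: "t": time; "q": joint angles; "joint_velocities": joint speeds; "joint_efforts": joint torques, N m; "tool_pos": TCP position; "tcp_rot": TCP orientation; "ft_force": force on the tool from outside, world axes, zero at the start; "moment": the same for the moment, N m; "finger_gap": finger opening in m; "grip_force": force on a finger pad.
Only numpy, scipy, OpenCV 4.12 (cv2) and the standard library are available. Lean on these libraries where they do the work, as an engineer would, in place of code of your own. Each camera call takes 0.05 s, during which the arm holds its last target. There are 200 camera calls.

### The job

The dried board samples must not take up moisture before they are weighed: close each of the four open aluminium sample tins with the knobbed lid of its own size, plug down in the mouth and flange flat on the rim all round. Leave the tins standing where they are, upright, and do not disturb the stack of spare pans or the clear dish.

Things in the scene. Friction and masses are not known exactly. Their poses are not given: they have to be found in the camera images.
- tin_w: the smallest open sample tin: round, dull bare aluminium, dried board sample inside, 36 mm outer diameter, 28 mm tall, mouth 31 mm wide, loose, 50 g (weights given here vary by 30 percent). Origin: centre of its underside; z up along its axis. With its lid home, the lid's origin is 21 mm above this origin, on the same axis.
- tin_x: the second smallest open sample tin: round, dull bare aluminium, dried board sample inside, 46 mm outer diameter, 32 mm tall, mouth 41 mm wide, loose, 80 g (weights given here vary by 30 percent). Origin: centre of its underside; z up along its axis. With its lid home, the lid's origin is 25 mm above this origin, on the same axis.
- tin_y: the second largest open sample tin: round, dull bare aluminium, dried board sample inside, 56 mm outer diameter, 36 mm tall, mouth 51 mm wide, loose, 110 g (weights given here vary by 30 percent). Origin: centre of its underside; z up along its axis. With its lid home, the lid's origin is 29 mm above this origin, on the same axis.
- tin_z: the largest open sample tin: round, dull bare aluminium, dried board sample inside, 66 mm outer diameter, 40 mm tall, mouth 61 mm wide, loose, 140 g (weights given here vary by 30 percent). Origin: centre of its underside; z up along its axis. With its lid home, the lid's origin is 33 mm above this origin, on the same axis.
- lid_w: the smallest lid, fits the 36 mm tin: dull bare aluminium, black knob, 38 mm across the flange, 30 g, lying knob up on the bench. Origin: centre of its underside; z up. Plug z = 0 to 7 mm, tapering from 28 mm at the flange to 21 mm at the bottom; flange z = 7 to 9.5 mm, rests on the tin's rim; cylindrical knob, 15 mm diameter, z = 9.5 to 25 mm, gripped from above from any side.
- lid_x: the second smallest lid, fits the 46 mm tin: dull bare aluminium, black knob, 48 mm across the flange, 40 g, lying knob up on the bench. Origin: centre of its underside; z up. Plug z = 0 to 7 mm, tapering from 38 mm at the flange to 31 mm at the bottom; flange z = 7 to 9.5 mm, rests on the tin's rim; cylindrical knob, 15 mm diameter, z = 9.5 to 25 mm, gripped from above from any side.
- lid_y: the second largest lid, fits the 56 mm tin: dull bare aluminium, black knob, 58 mm across the flange, 50 g, lying knob up on the bench. Origin: centre of its underside; z up. Plug z = 0 to 7 mm, tapering from 48 mm at the flange to 41 mm at the bottom; flange z = 7 to 9.5 mm, rests on the tin's rim; cylindrical knob, 15 mm diameter, z = 9.5 to 25 mm, gripped from above from any side.
- lid_z: the largest lid, fits the 66 mm tin: dull bare aluminium, black knob, 68 mm across the flange, 60 g, lying knob up on the bench. Origin: centre of its underside; z up. Plug z = 0 to 7 mm, tapering from 58 mm at the flange to 51 mm at the bottom; flange z = 7 to 9.5 mm, rests on the tin's rim; cylindrical knob, 15 mm diameter, z = 9.5 to 25 mm, gripped from above from any side.
- spare_pans: bystander: three nested flat aluminium pans, 69 mm in diameter, 14 mm high, no lid and no knob, loose in front of the fixed moisture analyser, which fills x 0.48 to 0.78, y 0.03 to 0.23 m and is 0.21 m high at the back: carry things over or round it. Origin: centre of the underside.
- petri_dish: bystander: an empty clear shallow dish, 61 mm in diameter, 13 mm high, loose at the back. Right of it the fixed rub tester fills x above 0.58, y below -0.23 m and is 0.25 m high. Origin: centre of the underside.

How it is judged:
At the end, for the whole second after the job is handed in: Each lid is home on the tin of its size: centred within 4 mm, at its seated height (at most 2 mm high, 3 mm low), aligned within 0.07 rad, knob up; every tin upright within 0.07 rad and within 30 mm of its start; lids and tins at rest (horizontal distance between lid_w and tin_w below 0.004 m and z of lid_w in the frame of tin_w between 0.018 and 0.023 m and angle between the z axis of lid_w and the z axis of tin_w, either way round below 0.07 rad and angle between each of lid_w, lid_x, lid_y, lid_z's own z axis and vertical below 0.1 rad and angle between each of tin_w, tin_x, tin_y, tin_z's own z axis and vertical below 0.07 rad and distance of each of tin_w, tin_x, tin_y, tin_z from where it was at the start of the episode below 0.03 m and linear speed of each of lid_w, tin_w, lid_x, tin_x, lid_y, tin_y, lid_z, tin_z below 0.01 m/s and horizontal distance between lid_x and tin_x below 0.004 m and z of lid_x in the frame of tin_x between 0.022 and 0.027 m and angle between the z axis of lid_x and the z axis of tin_x, either way round below 0.07 rad and horizontal distance between lid_y and tin_y below 0.004 m and z of lid_y in the frame of tin_y between 0.026 and 0.031 m and angle between the z axis of lid_y and the z axis of tin_y, either way round below 0.07 rad and horizontal distance between lid_z and tin_z below 0.004 m and z of lid_z in the frame of tin_z between 0.03 and 0.035 m and angle between the z axis of lid_z and the z axis of tin_z, either way round below 0.07 rad); the robot touches nothing.
It fails at once if a sample tin is tipped over (angle between any of tin_w, tin_x, tin_y, tin_z's own z axis and vertical above 0.5 rad).
It fails at once if the stack of spare pans is disturbed (moved more than 20 mm) (distance of spare_pans from where it was at the start of the episode above 0.02 m).
It fails at once if the clear dish is disturbed (moved more than 20 mm) (distance of petri_dish from where it was at the start of the episode above 0.02 m).
It also fails if it takes over 120 s, if anything falls off the work surface, if the arm or the gripper's body presses on something with over 40 N, if the wrist force passes 120 N, or if a joint passes its speed limit or range.

## Working session

There is one attempt and no reset: what is moved stays moved. The work goes in short steps, Python scripts to look and compute and a tool call to move; the robot and the scene stay as the last step left them, time stands still between calls to the robot, and variables do not carry over. Pictures are saved under pics/ and viewed, at most 14 in all, crops included, and the job is handed in when it is done.

Besides the shell and the picture viewer there is one more tool, called after "Emit:" by a JSON object that holds its "name" and its "arguments". step_arm: Moves the arm, as the interface text tells. Its arguments: {"type":"object","properties":{"steps":{"type":"array"},"gripper":{"type":"number"}},"required":["steps"]}

```bash
mkdir -p pics; ls; python3 - <<'E'
from rig import manip, optics
import cv2,pickle
s=manip.state();print({k:s[k] for k in('t','tool_pos','tcp_rot','finger_gap')},manip.hold_point_z)
for n in('top','side'):
    c=optics.capture(n);cv2.imwrite(f'pics/{n}0.png',c['image'][:,:,::-1]);pickle.dump(c,open(n+'.pkl','wb'));print(n,c['fx'],c['rvec'],c['tvec'])
E
```

```text
pics
{'t': 0.0, 'tool_pos': array([ 0.29456092, -0.57883857,  0.23024563]), 'tcp_rot': array([-8.96922357e-04,  9.72419517e-01,  2.33236821e-01, -2.50724574e-04]), 'finger_gap': 0.0854310877603895} 0.0187
top 488.9923737699212 [ 2.11604892 -2.11794221  0.18225102] [0.07678976 0.54097072 0.98449615]
side 447.5159706659754 [ 2.30430255 -0.04473207 -0.00563667] [-0.54706819  0.09955097  0.99210332]
```

View pics/top0.png

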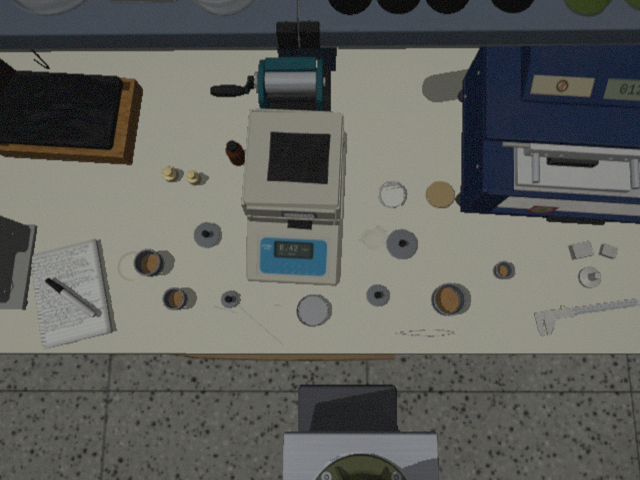

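View pics/side0.png

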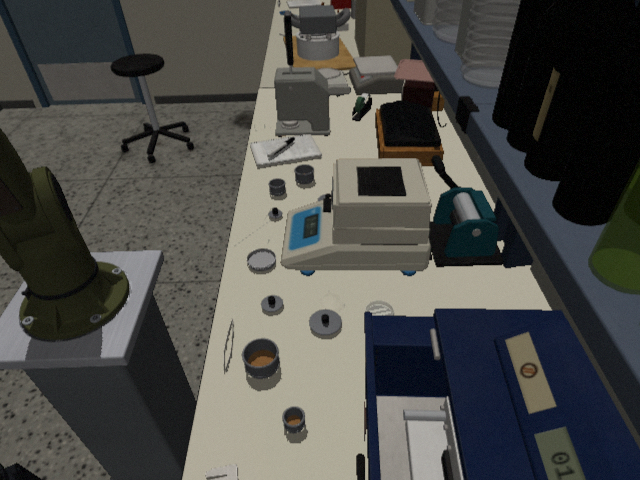

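The top view shows tins at (149,262), (175,298), (503,270) and (449,299). The lids are at (208,235), (230,299), (402,244) and (377,295), the pans at (313,310), and the clear dish near (393,194).

```bash
cat > h.py <<'E'
import numpy as np,cv2,pickle
from scipy.spatial.transform import Rotation as R
def pose(c,s=None):
    "camera->world rotation, origin"
    if 'hand_eye' in c:
        w,x,y,z=s['tcp_rot'];T=np.eye(4);T[:3,:3]=R.from_quat([x,y,z,w]).as_matrix();T[:3,3]=s['tool_pos']
        T=T@np.array(c['hand_eye']);return T[:3,:3],T[:3,3]
    M=cv2.Rodrigues(np.array(c['rvec'],float))[0];return M.T,-M.T@np.array(c['tvec'])
def onplane(c,uv,z,s=None):
    A,o=pose(c,s);d=A@np.array([(uv[0]-c['cx'])/c['fx'],(uv[1]-c['cy'])/c['fy'],1]);return o+d*(z-o[2])/d[2]
def proj(c,p,s=None):
    A,o=pose(c,s);v=A.T@(np.array(p)-o);return np.array([c['fx']*v[0]/v[2]+c['cx'],c['fy']*v[1]/v[2]+c['cy']])
E
python3 - <<'E'
from h import *
c=pickle.load(open('top.pkl','rb'));im=c['image']
print(pose(c)[1])
hsv=cv2.cvtColor(im,cv2.COLOR_RGB2HSV)
m=(im.max(2)<165).astype('uint8')*255
cv2.imwrite('pics/m.png',cv2.hconcat([cv2.resize(im[220:330,130:250,::-1],None,fx=3.2,fy=3.2),cv2.resize(im[220:330,360:520,::-1],None,fx=2.5,fy=3.2)]))
n,l,st,ce=cv2.connectedComponentsWithStats(m)
for nm,(u,v),h in [('ty',(149,262),.036),('tx',(175,298),.032),('tw',(503,270),.028),('tz',(449,299),.040),('ly',(208,235),.0095),('lw',(230,299),.0095),('lz',(402,244),.0095),('lx',(377,295),.0095),('pans',(313,310),.014)]:
    i=l[v-8:v+8,u-8:u+8];i=np.bincount(i[i>0]).argmax() if (i>0).any() else 0
    P=onplane(c,ce[i],h);k=onplane(c,(u+1,v),h)
    # size in mm
    print(nm,st[i],ce[i].round(1),P.round(4),'diam mm',(np.sqrt(4/np.pi*st[i][4])*(pose(c)[1][2]-h)/c['fx']*1e3).round(1))
    if nm[0]=='l':
        b=np.zeros(m.shape,'uint8');b[v-9:v+10,u-9:u+10]=im.max(2)[v-9:v+10,u-9:u+10]<55
        q=np.argwhere(b).mean(0)[::-1];print('   knob',b.sum(),q.round(1),onplane(c,q,.02).round(4))
E
```

```text
[0.34908462 0.06120465 1.06872474]
ty [     0      0    640    480 307178] [319.5 239.5] [0.5514 0.0833 0.036 ] diam mm 1320.8
tx [     0      0    640    480 307178] [319.5 239.5] [0.5522 0.0834 0.032 ] diam mm 1325.9
tw [     0      0    640    480 307178] [319.5 239.5] [0.5529 0.0835 0.028 ] diam mm 1331.0
tz [     0      0    640    480 307178] [319.5 239.5] [0.5506 0.0832 0.04  ] diam mm 1315.7
ly [     0      0    640    480 307178] [319.5 239.5] [0.5566 0.0838 0.0095] diam mm 1354.7
   knob 53 [206.4 233.6] [0.5683 0.3323 0.02  ]
lw [     0      0    640    480 307178] [319.5 239.5] [0.5566 0.0838 0.0095] diam mm 1354.7
   knob 47 [229.1 298.7] [0.4257 0.2772 0.02  ]
lz [     0      0    640    480 307178] [319.5 239.5] [0.5566 0.0838 0.0095] diam mm 1354.7
   knob 48 [402.5 242.9] [ 0.5465 -0.097   0.02  ]
lx [     0      0    640    480 307178] [319.5 239.5] [0.5566 0.0838 0.0095] diam mm 1354.7
   knob 44 [377.8 294.5] [ 0.4346 -0.0412  0.02  ]
pans [     0      0    640    480 307178] [319.5 239.5] [0.5557 0.0838 0.014 ] diam mm 1348.9
```

View pics/m.png

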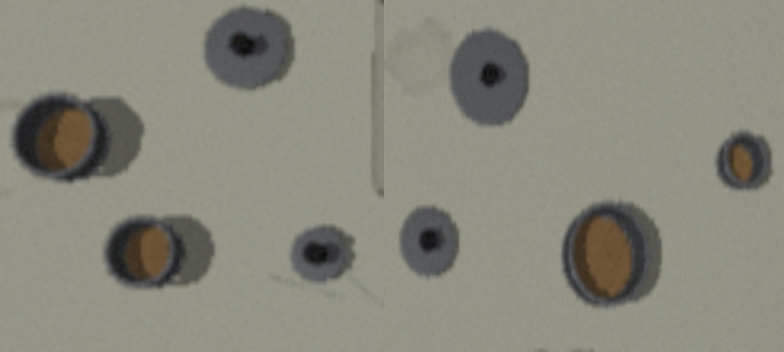

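The colours separate cleanly. Metal is bluish, shadows keep the table hue, samples are orange and knobs are black.

```bash
python3 - <<'E'
from h import *
c=pickle.load(open('top.pkl','rb'));im=cv2.GaussianBlur(c['image'],(3,3),0).astype(int)
m=((im[...,2]-im[...,0])>2).astype('uint8')
for nm,(u,v),h,d in [('ty',(149,262),.036,56),('tx',(175,298),.032,46),('tw',(503,270),.028,36),('tz',(449,299),.040,66),('ly',(208,235),.0095,58),('lw',(230,299),.0095,38),('lz',(402,244),.0095,68),('lx',(377,295),.0095,48),('pans',(313,310),.014,69)]:
    b=np.zeros_like(m);r=22;b[v-r:v+r,u-r:u+r]=m[v-r:v+r,u-r:u+r]
    cs=cv2.findContours(b,cv2.RETR_EXTERNAL,cv2.CHAIN_APPROX_NONE)[0]
    k=max(cs,key=cv2.contourArea);k=cv2.convexHull(k);(x,y),(w,e),_=cv2.fitEllipse(k)
    sc=(pose(c)[1][2]-h)/c['fx']*1e3;P=onplane(c,(x,y),h)
    print(nm,(round(x,1),round(y,1)),P.round(4),'r',np.hypot(*P[:2]).round(3),'axes',round((w+1)*sc,1),round((e+1)*sc,1),'want',d)
E
python3 - <<'E'
import sys;sys.path.insert(0,'.')
from rig import manip,optics
from h import *
s=manip.state();c=optics.capture('wrist');print(c['fx'],c['cx'],c['cy'],np.round(c['hand_eye'],3));A,o=pose(c,s);print(A[:,2],o)
E
```

```text
ty (136.9, 259.6) [0.5084 0.4754 0.036 ] r 0.696 axes 9.0 21.8 want 56
tx (170.0, 291.8) [0.4397 0.4013 0.032 ] r 0.595 axes 10.2 27.4 want 46
tw (502.2, 270.3) [ 0.4851 -0.3061  0.028 ] r 0.574 axes 33.6 45.4 want 36
tz (450.2, 298.9) [ 0.4236 -0.19    0.04  ] r 0.464 axes 63.0 65.1 want 66
ly (206.5, 234.6) [0.5683 0.3349 0.0095] r 0.66 axes 51.2 53.7 want 58
lw (229.4, 299.1) [0.4257 0.2787 0.0095] r 0.509 axes 33.3 35.0 want 38
lz (401.3, 243.8) [ 0.5465 -0.0961  0.0095] r 0.555 axes 61.4 64.7 want 68
lx (377.0, 295.0) [ 0.4342 -0.0404  0.0095] r 0.436 axes 44.2 45.7 want 48
pans (307.5, 320.5) [0.3798 0.1091 0.014 ] r 0.395 axes 7.3 24.0 want 69
358.61802873279413 317.5700861317346 234.11195094169636 [[ 0.001 -0.963 -0.268  0.068]
 [ 1.     0.001  0.001  0.001]
 [-0.    -0.268  0.963 -0.143]
 [ 0.     0.     0.     1.   ]]
[-0.23985711 -0.12071223 -0.96327417] [ 0.35576763 -0.54929462  0.3730898 ]
```

Emit:
{"name": "step_arm", "arguments": {"steps": [{"linear":[1.9,3.6,0],"spin":0},{"linear":[1.9,3.6,0],"spin":0},{"linear":[1.9,3.6,0],"spin":0},{"linear":[1.9,3.6,0],"spin":0},{"linear":[1.9,3.6,0],"spin":0},{"linear":[1.9,3.6,0],"spin":0},{"linear":[1.9,3.6,0],"spin":0},{"linear":[1.9,3.6,0],"spin":0},{"linear":[1.9,3.6,0],"spin":0},{"linear":[1.9,3.6,0],"spin":0}], "gripper": 0}}

```text
t: 0.98
tool_pos: [0.4852, -0.2174, 0.2313]
tcp_rot: [0.0, 0.972, 0.233, -0.0]
ft_force: [-0.2, -0.2, -0.5]
finger_gap: 0.0428
grip_force: 0.0
```

Emit:
{"name": "step_arm", "arguments": {"steps": [{"linear":[0.8,1.6,-1.4],"spin":0},{"linear":[0.8,1.6,-1.4],"spin":0},{"linear":[0.8,1.6,-1.4],"spin":0},{"linear":[0.8,1.6,-1.4],"spin":0},{"linear":[0.8,1.6,-1.4],"spin":0},{"linear":[0.8,1.6,-1.4],"spin":0},{"linear":[0.8,1.6,-1.4],"spin":0},{"linear":[0.6,1.0,-1.2],"spin":0},{"linear":[0,0,0],"spin":0},{"linear":[0,0,0],"spin":0}]}}

```text
t: 1.82
tool_pos: [0.5462, -0.0969, 0.1207]
tcp_rot: [-0.0, 0.972, 0.234, -0.001]
ft_force: [0.3, -0.6, -0.1]
finger_gap: 0.0428
grip_force: 0.0
```

```bash
cat > look.py <<'E'
import sys
from rig import manip,optics
from h import *
s=manip.state();c=optics.capture('wrist');cv2.imwrite(f'pics/{sys.argv[1]}.png',c['image'][:,:,::-1]);pickle.dump((c,s),open('w.pkl','wb'))
print(s['t'],s['tool_pos'].round(4),s['ft_force'].round(1),s['finger_gap'])
E
python3 look.py w1; python3 -c "
from h import *
c,s=pickle.load(open('w.pkl','rb'))
print(proj(c,(.5465,-.0965,.0095),s),proj(c,(.5465,-.0965,.025),s),proj(c,s['tool_pos'],s))"
```

```text
1.8167 [ 0.5462 -0.0969  0.1207] [ 0.3 -0.6 -0.1] 0.0427835767831351
[315.66956488 229.57098012] [315.53400501 235.35326604] [314.66419202 296.5257795 ]
```

View pics/w1.png

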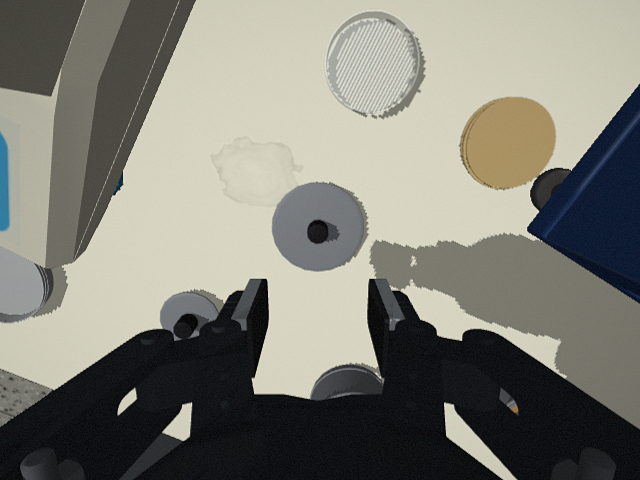

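The wrist view shows lid_z at (319,226) with its knob at (317,231). That is about 3 px from the prediction, so the calibration is consistent. Next I'll write a near measurer.

```bash
cat > meas.py <<'E'
# python3 meas.py name x y zplane diam : look with the wrist, fit the outline of the metal disc near (x,y)
import sys
from rig import manip,optics
from h import *
name=sys.argv[1];x,y,z,d=map(float,sys.argv[2:6])
s=manip.state();c=optics.capture('wrist');cv2.imwrite(f'pics/{name}.png',c['image'][:,:,::-1]);pickle.dump((c,s),open('w.pkl','wb'))
im=cv2.GaussianBlur(c['image'],(3,3),0).astype(int)
m=((im[...,2]-im[...,0])>-4).astype('uint8')      # table and shadows are yellowish
A,o=pose(c,s);u,v=proj(c,(x,y,z),s);rpx=d/2*c['fx']/np.linalg.norm(o-[x,y,z])
disk=np.zeros_like(m);cv2.circle(disk,(int(u),int(v)),int(rpx*1.0+14),1,-1)
cs=cv2.findContours(m&disk,cv2.RETR_EXTERNAL,cv2.CHAIN_APPROX_NONE)[0]
k=cv2.convexHull(max(cs,key=cv2.contourArea))[:,0]
P=np.array([onplane(c,q,z,s) for q in k])
(cx,cy),r=cv2.minEnclosingCircle((P[:,:2]*1000).astype('float32'))
q=np.c_[2*P[:,:2],np.ones(len(P))];a=np.linalg.lstsq(q,(P[:,:2]**2).sum(1),rcond=None)[0]
rr=np.sqrt(a[2]+a[0]**2+a[1]**2)
print('tcp',s['tool_pos'].round(4),'F',s['ft_force'].round(1),'gap',round(s['finger_gap'],4))
print('pred px',u.round(),v.round(),'circle fit',a[:2].round(4),'diam',(2*rr).round(4),'enclosing',round(cx,1),round(cy,1),round(2*r,1),'resid',np.abs(np.hypot(*(P[:,:2]-a[:2]).T)-rr).max().round(4))
if z<.02:
    b=((im.max(2)<50)&(disk>0)).astype('uint8');n,l,st,ce=cv2.connectedComponentsWithStats(b)
    i=1+st[1:,4].argmax();print('knob px',st[i],onplane(c,ce[i],.021,s).round(4))
d=(a[:2]-s['tool_pos'][:2])*100;print('go cm',d.round(2))
E
python3 meas.py w2 .5465 -.0965 .0095 .068
```

```text
tcp [ 0.5466 -0.098   0.1215] F [-0.3 -0.4 -0.2] gap 0.0426
pred px 314.0 229.0 circle fit [ 0.5482 -0.0968] diam 0.0668 enclosing 548.2 -96.7 67.2 resid 0.0003
knob px [306 220  20  23 375] [ 0.5488 -0.0967  0.021 ]
go cm [0.17 0.12]
```

Emit:
{"name": "step_arm", "arguments": {"steps": [{"linear":[0.2,0.1,-2],"spin":0},{"linear":[0,0,-2],"spin":0},{"linear":[0,0,-2],"spin":0},{"linear":[0,0,-2],"spin":0},{"linear":[0,0,-1],"spin":0},{"linear":[0,0,-1],"spin":0},{"linear":[0,0,-0.5],"spin":0},{"linear":[0,0,-0.3],"spin":0},{"linear":[0,0,0],"spin":0},{"linear":[0,0,0],"spin":0}]}}

```text
t: 2.75
tool_pos: [0.5495, -0.0965, 0.0141]
tcp_rot: [0.0, 0.972, 0.233, 0.001]
ft_force: [0.1, 0.5, 0.0]
finger_gap: 0.0431
grip_force: 0.0
```

Emit:
{"name": "step_arm", "arguments": {"steps": [{"linear":[0,0,0],"spin":0},{"linear":[0,0,0],"spin":0},{"linear":[0,0,0],"spin":0},{"linear":[0,0,0],"spin":0},{"linear":[0,0,0],"spin":0},{"linear":[0,0,0],"spin":0},{"linear":[0,0,0.5],"spin":0},{"linear":[0,0,1],"spin":0},{"linear":[0,0,1.5],"spin":0},{"linear":[0,0,1.5],"spin":0}], "gripper": 1}}

```text
t: 3.58
tool_pos: [0.5483, -0.0962, 0.0589]
tcp_rot: [-0.0, 0.972, 0.233, -0.0]
ft_force: [0.9, 0.5, -0.4]
finger_gap: 0.0116
grip_force: 58.5
```

Emit:
{"name": "step_arm", "arguments": {"steps": [{"linear":[-1.3,-2.0,1.5],"spin":0},{"linear":[-1.3,-2.0,1.5],"spin":0},{"linear":[-1.3,-2.0,1.5],"spin":0},{"linear":[-1.3,-2.0,1.5],"spin":0},{"linear":[-1.3,-2.0,1],"spin":0},{"linear":[-1.3,-2.0,0],"spin":0},{"linear":[-1.3,-2.0,0],"spin":0},{"linear":[-1.3,-2.0,0],"spin":0},{"linear":[-0.4,-1,0],"spin":0},{"linear":[0,0,0],"spin":0}]}}

```text
t: 4.42
tool_pos: [0.4395, -0.2691, 0.1287]
tcp_rot: [0.001, 0.973, 0.231, -0.0]
ft_force: [0.7, -0.4, -0.8]
finger_gap: 0.0117
grip_force: 58.6
```

```bash
python3 meas.py w3 .4236 -.19 .040 .066
```

```text
tcp [ 0.4395 -0.2691  0.1287] F [ 0.7 -0.4 -0.8] gap 0.0117
pred px 197.0 208.0 circle fit [ 0.4276 -0.191 ] diam 0.0699 enclosing 427.7 -191.2 72.7 resid 0.0026
go cm [-1.19  7.81]
```

View pics/w3.png

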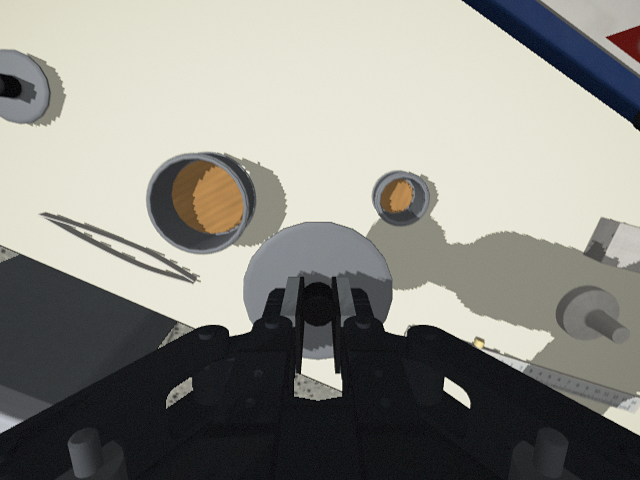

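The held lid_z is level, with its flange at about (318,290). The tin_z rim is centred near (199,203) and tin_w's rim near (402,197). I'll restrict the fit to the rim arc on the camera's side, and also measure the held lid.

```bash
cat > fit.py <<'E'
# rim / held-lid fits with known radius, on the last wrist picture
import sys
from h import *
from scipy.optimize import least_squares
def fit(c,s,x,y,z,d,keep,thr=-4):
    im=cv2.GaussianBlur(c['image'],(3,3),0).astype(int);m=((im[...,2]-im[...,0])>thr).astype('uint8')
    A,o=pose(c,s);u,v=proj(c,(x,y,z),s);rpx=d/2*c['fx']/np.linalg.norm(o-[x,y,z])
    disk=np.zeros_like(m);cv2.circle(disk,(int(u),int(v)),int(rpx+14),1,-1)
    cs=cv2.findContours(m&disk,cv2.RETR_EXTERNAL,cv2.CHAIN_APPROX_NONE)[0]
    k=max(cs,key=cv2.contourArea)[:,0]
    k=np.array([q for q in k if np.hypot(q[0]-u,q[1]-v)<rpx+12])
    P=np.array([onplane(c,q,z,s)[:2] for q in k]);a=np.array([x,y])
    for _ in range(4):
        K=P[keep(P-a,o)];a=least_squares(lambda a:np.hypot(*(K-a).T)-d/2-.0003,a,loss='soft_l1',f_scale=.0005).x
    e=np.hypot(*(K-a).T)-d/2;return a,e.std(),e.mean(),len(K)
def tin(c,s,x,y,h,d):
    def keep(V,o):
        e=np.array([x,y])-o[:2];e/=np.linalg.norm(e);return V@e<.15*np.hypot(*V.T)*1
    return fit(c,s,x,y,h,d,keep)
def held(c,s,d,dz=-.003):
    w,X,Y,Z=s['tcp_rot'];tx=R.from_quat([X,Y,Z,w]).as_matrix()[:2,0]
    t=s['tool_pos'];return fit(c,s,t[0],t[1],t[2]+dz,d,lambda V,o:V@tx>.15*np.hypot(*V.T))
E
python3 - <<'E'
from fit import *
c,s=pickle.load(open('w.pkl','rb'))
t=tin(c,s,.4236,-.19,.04,.066);l=held(c,s,.068)
print(t,'\n',l,(l[0]-s['tool_pos'][:2]),'\n tw',tin(c,s,.485,-.306,.028,.036))
E
```

```text
(array([ 0.42837027, -0.19204319]), np.float64(0.0010568839358832077), np.float64(-0.00015929469458741486), 126) 
 (array([ 0.43832203, -0.27100864]), np.float64(0.0005195536437058954), np.float64(6.047715409631949e-05), 198) [-0.00114172 -0.00193342] 
 tw (array([ 0.4885635 , -0.30813019]), np.float64(0.0005313335832633042), np.float64(9.70066049257002e-05), 82)
```

Correction: the outer wall shows on the side nearest the camera, so I should keep the far arc instead.

```bash
sed -i 's/return V@e<.15\*np.hypot(\*V.T)\*1/return V@e>0/' fit.py
python3 - <<'E'
from fit import *
c,s=pickle.load(open('w.pkl','rb'))
t=tin(c,s,.4236,-.19,.04,.066);l=held(c,s,.068)
print(t,'\n',l,'go cm',(t[0]-l[0])*100,'\n tw',tin(c,s,.485,-.306,.028,.036))
E
```

```text
(array([ 0.42553819, -0.18969683]), np.float64(0.00022988878420056893), np.float64(0.000235954175668027), 142) 
 (array([ 0.43832203, -0.27100864]), np.float64(0.0005195536437058954), np.float64(6.047715409631949e-05), 198) go cm [-1.27838336  8.1311809 ] 
 tw (array([ 0.48838305, -0.31086469]), np.float64(0.00020409386276526415), np.float64(0.0003253369222170821), 75)
```

Emit:
{"name": "step_arm", "arguments": {"steps": [{"linear":[-0.33,2.0,0],"spin":0},{"linear":[-0.33,2.0,0],"spin":0},{"linear":[-0.33,2.0,0],"spin":0},{"linear":[-0.34,2.05,0],"spin":0},{"linear":[0,0,0],"spin":0},{"linear":[0,0,-2.0],"spin":0},{"linear":[0,0,-2.0],"spin":0},{"linear":[0,0,-1.5],"spin":0},{"linear":[0,0,0],"spin":0},{"linear":[0,0,0],"spin":0}]}}

```text
t: 5.3
tool_pos: [0.4277, -0.1843, 0.073]
tcp_rot: [-0.001, 0.972, 0.234, -0.0]
ft_force: [0.7, 0.2, -0.2]
finger_gap: 0.0115
grip_force: 58.6
```

```bash
python3 look.py w4; python3 - <<'E'
from fit import *
c,s=pickle.load(open('w.pkl','rb'));print(held(c,s,.068)[:3])
E
```

```text
5.3 [ 0.4277 -0.1843  0.073 ] [ 0.7  0.2 -0.2] 0.011514488735959292
(array([ 0.42977233, -0.1855733 ]), np.float64(0.002145053096815554), np.float64(-1.7772360695288526e-05))
```

View pics/w4.png

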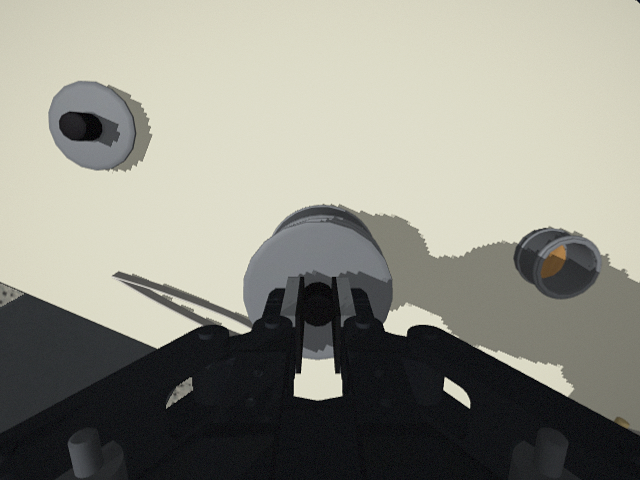

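The held lid sits over the tin. The lid's top edge is at about row 220, and tin_z's base edge is at about row 206 near column 320. I'll compare the two centres from those edges.

```bash
python3 - <<'E'
from fit import *
c,s=pickle.load(open('w.pkl','rb'));im=c['image'].astype(int)
w,X,Y,Z=s['tcp_rot'];M=R.from_quat([X,Y,Z,w]).as_matrix()[:2,:2];t=s['tool_pos']
print([(v,*im[v,318]) for v in range(200,232,2)])
for v in (205,207):print('tin',(np.linalg.inv(M)@(onplane(c,(320,v),0,s)[:2]-t[:2])-[.033,0]).round(4))
for v in (220,222):print('lid',(np.linalg.inv(M)@(onplane(c,(318,v),t[2]-.003,s)[:2]-t[:2])-[.034,0]).round(4))
for r in (216,225,232,250,270):
    print(r,[(u,*im[r,u]) for u in list(range(240,300,4))+list(range(340,396,4)) if abs(im[r,u].sum()-im[r,u-4].sum())>60])
E
```

```text
[(200, np.int64(224), np.int64(222), np.int64(205)), (202, np.int64(223), np.int64(221), np.int64(203)), (204, np.int64(197), np.int64(195), np.int64(177)), (206, np.int64(124), np.int64(126), np.int64(132)), (208, np.int64(57), np.int64(58), np.int64(63)), (210, np.int64(62), np.int64(65), np.int64(65)), (212, np.int64(62), np.int64(64), np.int64(64)), (214, np.int64(71), np.int64(72), np.int64(73)), (216, np.int64(122), np.int64(124), np.int64(128)), (218, np.int64(105), np.int64(106), np.int64(111)), (220, np.int64(131), np.int64(133), np.int64(138)), (222, np.int64(102), np.int64(106), np.int64(110)), (224, np.int64(128), np.int64(132), np.int64(136)), (226, np.int64(125), np.int64(130), np.int64(133)), (228, np.int64(125), np.int64(127), np.int64(132)), (230, np.int64(125), np.int64(128), np.int64(132))]
tin [-0.0068  0.0026]
tin [-0.008   0.0026]
lid [-0.0006  0.0014]
lid [-0.0014  0.0014]
216 [(288, np.int64(137), np.int64(140), np.int64(145)), (292, np.int64(72), np.int64(73), np.int64(76)), (356, np.int64(104), np.int64(103), np.int64(97)), (360, np.int64(128), np.int64(128)
[... 252 characters left out ...]
int64(110), np.int64(113)), (340, np.int64(88), np.int64(90), np.int64(93)), (344, np.int64(61), np.int64(62), np.int64(63)), (364, np.int64(73), np.int64(75), np.int64(78)), (368, np.int64(131), np.int64(130), np.int64(117))]
232 [(276, np.int64(75), np.int64(76), np.int64(81)), (280, np.int64(142), np.int64(145), np.int64(150)), (360, np.int64(73), np.int64(73), np.int64(78)), (372, np.int64(131), np.int64(131), np.int64(119))]
250 [(260, np.int64(143), np.int64(146), np.int64(150)), (380, np.int64(68), np.int64(70), np.int64(70)), (384, np.int64(130), np.int64(129), np.int64(118))]
270 [(248, np.int64(129), np.int64(133), np.int64(139)), (392, np.int64(130), np.int64(128), np.int64(117))]
```

```bash
python3 - <<'E'
from fit import *
c,s=pickle.load(open('w.pkl','rb'));im=c['image']
w,X,Y,Z=s['tcp_rot'];M=R.from_quat([X,Y,Z,w]).as_matrix()[:2,:2];t=s['tool_pos']
for x in(-.006,-.003,0):
    print(x,[proj(c,np.r_[t[:2]+M@[x+.033,0],z],s).round(1) for z in(0,.04)],'lid',proj(c,np.r_[t[:2]+M@[x+.034,0],t[2]-.0035],s).round(1))
cv2.imwrite('pics/w4c.png',cv2.resize(im[190:300,230:410,::-1],None,fx=4,fy=4,interpolation=cv2.INTER_CUBIC))
E
```

```text
-0.006 [array([315.7, 203.8]), array([315.2, 218.7])] lid [314.7 232.2]
-0.003 [array([315.7, 198.9]), array([315.2, 212.8])] lid [314.6 225.3]
0 [array([315.7, 194. ]), array([315.2, 206.9])] lid [314.6 218.4]
```

View pics/w4c.png

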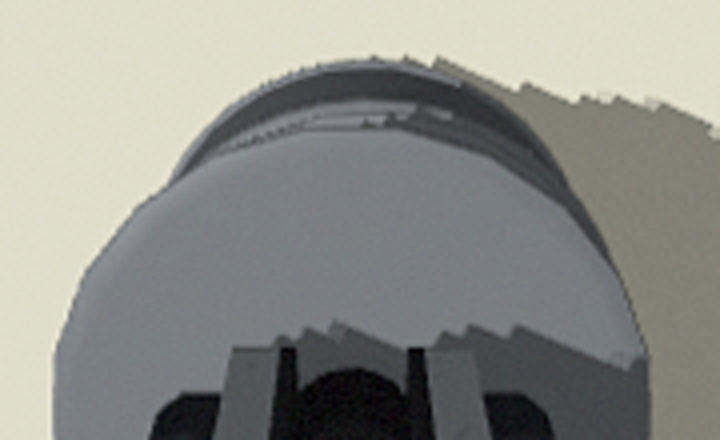

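The edges put the tin about 2.4 mm in -x and 3.5 mm in -y from the lid. That agrees with the TCP reading, so the earlier picture was taken before the arm had settled. I'll shift, then descend.

Emit:
{"name": "step_arm", "arguments": {"steps": [{"linear":[-0.2,-0.38,0],"spin":0},{"linear":[0,0,0],"spin":0},{"linear":[0,0,0],"spin":0},{"linear":[0,0,-0.5],"spin":0},{"linear":[0,0,-0.5],"spin":0},{"linear":[0,0,-0.5],"spin":0},{"linear":[0,0,-0.3],"spin":0},{"linear":[0,0,0],"spin":0},{"linear":[0,0,0],"spin":0},{"linear":[0,0,0],"spin":0}]}}

```text
t: 6.18
tool_pos: [0.4256, -0.1896, 0.0554]
tcp_rot: [0.0, 0.972, 0.233, 0.0]
ft_force: [-0.3, 0.1, -0.1]
finger_gap: 0.0114
grip_force: 58.6
```

```bash
python3 look.py w5; python3 - <<'E'
from fit import *
c,s=pickle.load(open('w.pkl','rb'));im=c['image']
cv2.imwrite('pics/w5c.png',cv2.resize(im[190:300,230:410,::-1],None,fx=3,fy=3,interpolation=cv2.INTER_CUBIC))
E
```

```text
6.1833 [ 0.4256 -0.1896  0.0554] [-0.3  0.1 -0.1] 0.01144332230872393
```

View pics/w5c.png

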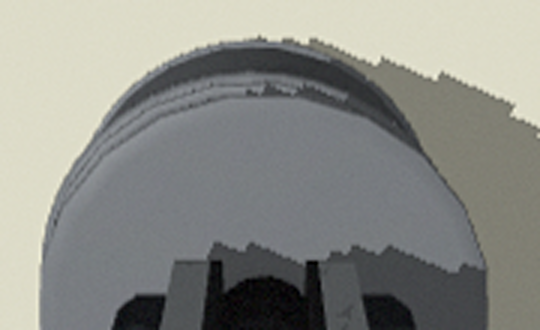

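The lid and rim now look concentric. I'll seat it, checking the force before releasing.

Emit:
{"name": "step_arm", "arguments": {"steps": [{"linear":[0,0,-0.3],"spin":0},{"linear":[0,0,-0.3],"spin":0},{"linear":[0,0,-0.2],"spin":0},{"linear":[0,0,0],"spin":0},{"linear":[0,0,0],"spin":0},{"linear":[0,0,0],"spin":0},{"linear":[0,0,0],"spin":0},{"linear":[0,0,0],"spin":0},{"linear":[0,0,0],"spin":0},{"linear":[0,0,0],"spin":0}]}}

```text
t: 7.07
tool_pos: [0.4255, -0.1894, 0.0473]
tcp_rot: [-0.0, 0.972, 0.233, -0.0]
ft_force: [0.0, 2.0, 1.6]
finger_gap: 0.0116
grip_force: 58.9
```

Emit:
{"name": "step_arm", "arguments": {"steps": [{"linear":[0,0,0],"spin":0},{"linear":[0,0,0],"spin":0},{"linear":[0,0,0],"spin":0},{"linear":[0,0,0],"spin":0},{"linear":[0,0,0],"spin":0},{"linear":[0,0,1.0],"spin":0},{"linear":[0,0,2.0],"spin":0},{"linear":[0,0,3.0],"spin":0},{"linear":[0,0,3.5],"spin":0},{"linear":[0,0,0],"spin":0}], "gripper": 0}}

```text
t: 7.9
tool_pos: [0.4297, -0.1913, 0.1495]
tcp_rot: [0.004, 0.972, 0.233, 0.004]
ft_force: [0.9, -0.9, 0.3]
finger_gap: 0.0428
grip_force: 0.0
```

Emit:
{"name": "step_arm", "arguments": {"steps": [{"linear":[0,0,0],"spin":0},{"linear":[0,0,0],"spin":0},{"linear":[0,0,0],"spin":0},{"linear":[0,0,0],"spin":0},{"linear":[0,0,0],"spin":0},{"linear":[0,0,0],"spin":0},{"linear":[0,0,0],"spin":0},{"linear":[0,0,0],"spin":0},{"linear":[0,0,0],"spin":0},{"linear":[0,0,0],"spin":0}]}}

```text
t: 8.73
tool_pos: [0.4255, -0.1896, 0.1423]
tcp_rot: [0.0, 0.972, 0.233, -0.0]
ft_force: [-0.3, -0.9, 0.1]
finger_gap: 0.0426
grip_force: 0.0
```

```bash
python3 meas.py w6 .4255 -.1896 .0425 .068
```

```text
tcp [ 0.4255 -0.1896  0.1423] F [-0.3 -0.9  0.1] gap 0.0426
pred px 316.0 235.0 circle fit [ 0.4265 -0.1897] diam 0.0691 enclosing 426.7 -189.7 70.8 resid 0.0016
go cm [ 0.09 -0.01]
```

View pics/w6.png

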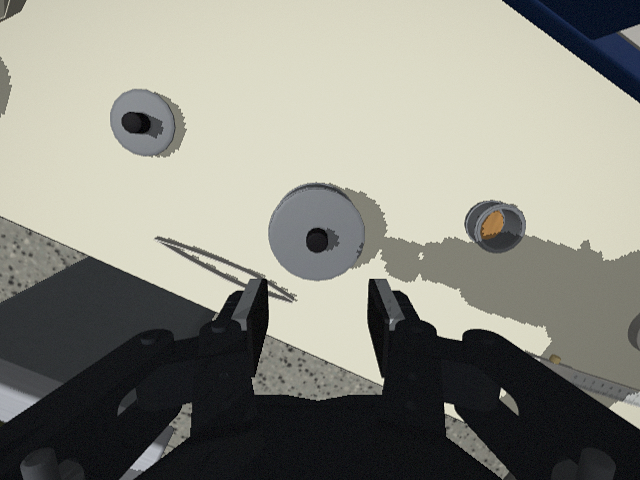

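lid_z is seated; its flange is centred at (316,231) and concentric with the tin. I'll take tin_w and lid_x from this settled picture.

```bash
python3 - <<'E'
from fit import *
c,s=pickle.load(open('w.pkl','rb'))
print(tin(c,s,.4865,-.3095,.028,.036));print(tin(c,s,.434,-.0405,.0095,.048))
E
```

```text
(array([ 0.48798513, -0.31085308]), np.float64(0.00021424535829263965), np.float64(0.00030156289335254126), 69)
(array([ 0.43589059, -0.04284859]), np.float64(0.0005890821901469976), np.float64(-8.039489954999853e-06), 95)
```

Emit:
{"name": "step_arm", "arguments": {"steps": [{"linear":[0.24,3.7,-0.55],"spin":0},{"linear":[0.24,3.7,-0.55],"spin":0},{"linear":[0.24,3.7,-0.55],"spin":0},{"linear":[0.23,3.6,-0.55],"spin":0},{"linear":[0,0,0],"spin":0},{"linear":[0,0,0],"spin":0},{"linear":[0,0,0],"spin":0},{"linear":[0,0,0],"spin":0},{"linear":[0,0,0],"spin":0},{"linear":[0,0,0],"spin":0}]}}

```text
t: 9.62
tool_pos: [0.4351, -0.0438, 0.1204]
tcp_rot: [0.0, 0.973, 0.232, 0.0]
ft_force: [-0.1, -0.1, -1.1]
finger_gap: 0.0426
grip_force: 0.0
```

```bash
python3 meas.py w7 .435 -.042 .0095 .048
```

```text
tcp [ 0.4351 -0.0438  0.1204] F [-0.1 -0.1 -1.1] gap 0.0426
pred px 314.0 230.0 circle fit [ 0.4356 -0.041 ] diam 0.0468 enclosing 435.5 -40.9 47.2 resid 0.0003
knob px [303 221  21  23 390] [ 0.4361 -0.0409  0.021 ]
go cm [0.05 0.28]
```

Emit:
{"name": "step_arm", "arguments": {"steps": [{"linear":[0,0.18,-2],"spin":0},{"linear":[0,0,-2],"spin":0},{"linear":[0,0,-2],"spin":0},{"linear":[0,0,-2],"spin":0},{"linear":[0,0,-1],"spin":0},{"linear":[0,0,-1],"spin":0},{"linear":[0,0,-0.5],"spin":0},{"linear":[0,0,-0.25],"spin":0},{"linear":[0,0,0],"spin":0},{"linear":[0,0,0],"spin":0}]}}

```text
t: 10.5
tool_pos: [0.4357, -0.0409, 0.0135]
tcp_rot: [0.0, 0.972, 0.233, 0.001]
ft_force: [0.1, 0.0, -0.0]
finger_gap: 0.0426
grip_force: 0.0
```

Emit:
{"name": "step_arm", "arguments": {"steps": [{"linear":[0,0,0],"spin":0},{"linear":[0,0,0],"spin":0},{"linear":[0,0,0],"spin":0},{"linear":[0,0,0],"spin":0},{"linear":[0,0,0],"spin":0},{"linear":[0,0,0],"spin":0},{"linear":[0,0,0.5],"spin":0},{"linear":[0,0,1.5],"spin":0},{"linear":[0,0,2.5],"spin":0},{"linear":[0,0,3],"spin":0}], "gripper": 1}}

```text
t: 11.33
tool_pos: [0.4334, -0.0404, 0.0875]
tcp_rot: [-0.001, 0.972, 0.233, -0.002]
ft_force: [1.9, -0.6, -0.4]
finger_gap: 0.0119
grip_force: 58.6
```

Emit:
{"name": "step_arm", "arguments": {"steps": [{"linear":[0,0.5,3.8],"spin":0},{"linear":[0,1.0,3.8],"spin":0},{"linear":[0,1.5,3.7],"spin":0},{"linear":[0,4,0],"spin":0},{"linear":[0,4,0],"spin":0},{"linear":[0,4,0],"spin":0},{"linear":[0,4,0],"spin":0},{"linear":[0,4,0],"spin":0},{"linear":[0,4,0],"spin":0},{"linear":[0,4,0],"spin":0}]}}

```text
t: 12.17
tool_pos: [0.4347, 0.2708, 0.2014]
tcp_rot: [0.0, 0.972, 0.233, 0.001]
ft_force: [0.7, 0.3, -1.4]
finger_gap: 0.0117
grip_force: 58.6
```

Emit:
{"name": "step_arm", "arguments": {"steps": [{"linear":[0.5,1.6,-1.5],"spin":0},{"linear":[0.5,1.5,-1.5],"spin":0},{"linear":[0.5,1.5,-1.5],"spin":0},{"linear":[0.5,1.5,-1.5],"spin":0},{"linear":[0,0,0],"spin":0},{"linear":[0,0,0],"spin":0},{"linear":[0,0,0],"spin":0},{"linear":[0,0,0],"spin":0},{"linear":[0,0,0],"spin":0},{"linear":[0,0,0],"spin":0}]}}

```text
t: 13.0
tool_pos: [0.4556, 0.3296, 0.1418]
tcp_rot: [0.0, 0.973, 0.233, 0.001]
ft_force: [-0.3, -0.0, -0.6]
finger_gap: 0.0115
grip_force: 58.7
```

```bash
python3 look.py w8; python3 - <<'E'
from fit import *
c,s=pickle.load(open('w.pkl','rb'))
print(tin(c,s,.428,.3905,.032,.046));print(tin(c,s,.503,.452,.036,.056));l=held(c,s,.048);print('held off',l[0]-s['tool_pos'][:2],l[1:])
E
```

```text
13.0 [0.4556 0.3296 0.1418] [-0.3 -0.  -0.6] 0.011476212925292209
(array([0.4278123 , 0.39327171]), np.float64(0.00018594696219248388), np.float64(0.0002923817283017781), 89)
(array([0.50474745, 0.45356549]), np.float64(0.00018808404095551362), np.float64(0.0002998117431004809), 72)
held off [ 0.00075083 -0.00219812] (np.float64(0.0007141808862003319), np.float64(0.0004450883340134081), 142)
```

View pics/w8.png

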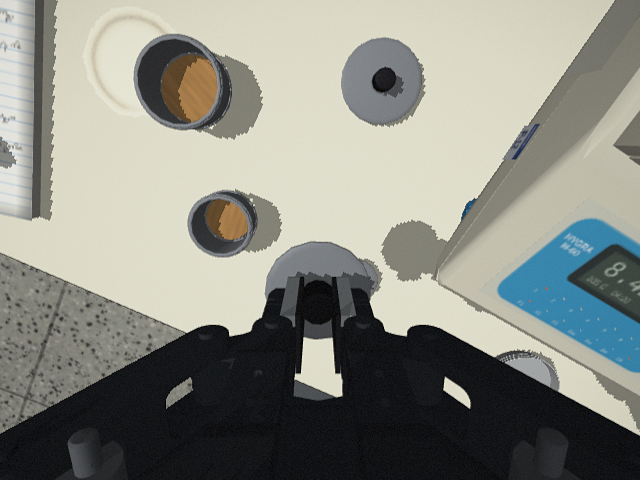

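Tin_x's rim is at (222,223), tin_y at (182,82), and lid_y at (382,82). The fit residuals are 0.2 mm.

Emit:
{"name": "step_arm", "arguments": {"steps": [{"linear":[-0.7,1.6,0],"spin":0},{"linear":[-0.7,1.6,0],"spin":0},{"linear":[-0.7,1.6,0],"spin":0},{"linear":[-0.7,1.55,0],"spin":0},{"linear":[0,0,-3],"spin":0},{"linear":[0,0,-3],"spin":0},{"linear":[0,0,-2],"spin":0},{"linear":[0,0,-1.1],"spin":0},{"linear":[0,0,0],"spin":0},{"linear":[0,0,0],"spin":0}]}}

```text
t: 13.88
tool_pos: [0.4273, 0.3938, 0.0503]
tcp_rot: [-0.0, 0.972, 0.233, 0.0]
ft_force: [-0.5, 0.6, 0.6]
finger_gap: 0.0117
grip_force: 58.7
```

Emit:
{"name": "step_arm", "arguments": {"steps": [{"linear":[0,0,0],"spin":0},{"linear":[0,0,0],"spin":0},{"linear":[0,0,0],"spin":0},{"linear":[0,0,0],"spin":0},{"linear":[0,0,0],"spin":0},{"linear":[0,0,0],"spin":0},{"linear":[0,0,0],"spin":0},{"linear":[0,0,0],"spin":0},{"linear":[0,0,0],"spin":0},{"linear":[0,0,0],"spin":0}]}}

```text
t: 14.72
tool_pos: [0.427, 0.3936, 0.0498]
tcp_rot: [0.0, 0.972, 0.233, -0.0]
ft_force: [0.7, -0.1, -0.8]
finger_gap: 0.0117
grip_force: 58.7
```

```bash
python3 look.py w9; python3 - <<'E'
from fit import *
c,s=pickle.load(open('w.pkl','rb'));im=c['image']
a=im[190:300,230:410,::-1];cv2.imwrite('pics/w9c.png',cv2.resize(a,None,fx=3,fy=3,interpolation=cv2.INTER_CUBIC))
E
```

```text
14.7167 [0.427  0.3936 0.0498] [ 0.7 -0.1 -0.8] 0.011721033161327908
```

View pics/w9c.png

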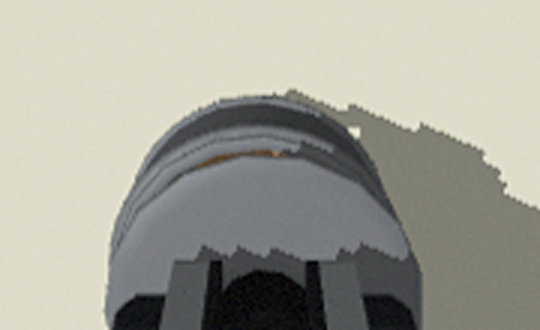

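The lid is concentric left to right over tin_x, with a thin orange sliver showing in front as expected from this height. Seating it now.

Emit:
{"name": "step_arm", "arguments": {"steps": [{"linear":[0,0,-0.3],"spin":0},{"linear":[0,0,-0.3],"spin":0},{"linear":[0,0,-0.3],"spin":0},{"linear":[0,0,-0.2],"spin":0},{"linear":[0,0,0],"spin":0},{"linear":[0,0,0],"spin":0},{"linear":[0,0,0],"spin":0},{"linear":[0,0,0],"spin":0},{"linear":[0,0,0],"spin":0},{"linear":[0,0,0],"spin":0}]}}

```text
t: 15.6
tool_pos: [0.427, 0.3936, 0.0388]
tcp_rot: [0.0, 0.972, 0.233, -0.0]
ft_force: [-1.0, -0.2, 2.0]
finger_gap: 0.0118
grip_force: 58.9
```

Emit:
{"name": "step_arm", "arguments": {"steps": [{"linear":[0,0,0],"spin":0},{"linear":[0,0,0],"spin":0},{"linear":[0,0,0],"spin":0},{"linear":[0,0,0],"spin":0},{"linear":[0,0,0],"spin":0},{"linear":[0,0,1.0],"spin":0},{"linear":[0,0,2.0],"spin":0},{"linear":[0,0,3.0],"spin":0},{"linear":[0,0,3.0],"spin":0},{"linear":[0,0,1],"spin":0}], "gripper": 0}}

```text
t: 16.43
tool_pos: [0.4283, 0.396, 0.144]
tcp_rot: [-0.001, 0.972, 0.233, 0.003]
ft_force: [0.7, 1.2, 0.2]
finger_gap: 0.0423
grip_force: 0.0
```

Emit:
{"name": "step_arm", "arguments": {"steps": [{"linear":[0,0,0],"spin":0},{"linear":[0,0,0],"spin":0},{"linear":[0,0,0],"spin":0},{"linear":[0,0,0],"spin":0},{"linear":[0,0,0],"spin":0},{"linear":[0,0,0],"spin":0},{"linear":[0,0,0],"spin":0},{"linear":[0,0,0],"spin":0},{"linear":[0,0,0],"spin":0},{"linear":[0,0,0],"spin":0}]}}

```text
t: 17.27
tool_pos: [0.427, 0.3937, 0.1388]
tcp_rot: [0.0, 0.972, 0.233, -0.0]
ft_force: [-0.9, 0.6, -0.9]
finger_gap: 0.0423
grip_force: 0.0
```

```bash
python3 meas.py w10 .4275 .3935 .0345 .048; python3 - <<'E'
from fit import *
c,s=pickle.load(open('w.pkl','rb'))
print('lid far arc',tin(c,s,.4275,.3935,.0345,.048));print('ty',tin(c,s,.5047,.4536,.036,.056));print('ly',tin(c,s,.570,.334,.0095,.058),'lw',tin(c,s,.4275,.278,.0095,.038))
E
```

```text
tcp [0.427  0.3937 0.1388] F [-0.9  0.6 -0.9] gap 0.0423
pred px 316.0 232.0 circle fit [0.429  0.3937] diam 0.0492 enclosing 429.4 393.3 50.8 resid 0.0016
go cm [ 0.2  -0.01]
lid far arc (array([0.42881681, 0.39323865]), np.float64(0.0003437676603742188), np.float64(0.00017761346276459113), 93)
ty (array([0.50437101, 0.45406252]), np.float64(0.0001603210671459548), np.float64(0.00028308936713255904), 132)
ly (array([0.5684341 , 0.33649979]), np.float64(0.00047879828623289866), np.float64(5.727256058456042e-05), 124) lw (array([0.42767615, 0.28086488]), np.float64(0.0005508083563405951), np.float64(4.6479524214484016e-05), 62)
```

Emit:
{"name": "step_arm", "arguments": {"steps": [{"linear":[3.5,-1.4,-0.5],"spin":0},{"linear":[3.5,-1.4,-0.5],"spin":0},{"linear":[3.5,-1.4,-0.5],"spin":0},{"linear":[3.5,-1.5,-0.4],"spin":0},{"linear":[0,0,0],"spin":0},{"linear":[0,0,0],"spin":0},{"linear":[0,0,0],"spin":0},{"linear":[0,0,0],"spin":0},{"linear":[0,0,0],"spin":0},{"linear":[0,0,0],"spin":0}]}}

```text
t: 18.15
tool_pos: [0.566, 0.3377, 0.1203]
tcp_rot: [0.0, 0.972, 0.234, 0.0]
ft_force: [0.2, -0.0, -0.4]
finger_gap: 0.0428
grip_force: 0.0
```

```bash
python3 meas.py w11 .5684 .3365 .0095 .058
```

```text
tcp [0.566  0.3377 0.1203] F [ 0.2 -0.  -0.4] gap 0.0428
pred px 319.0 229.0 circle fit [0.5703 0.3351] diam 0.057 enclosing 570.3 335.1 57.3 resid 0.0003
knob px [312 219  21  24 390] [0.5708 0.3352 0.021 ]
go cm [ 0.43 -0.26]
```

Emit:
{"name": "step_arm", "arguments": {"steps": [{"linear":[0.28,-0.2,-2],"spin":0},{"linear":[0,0,-2],"spin":0},{"linear":[0,0,-2],"spin":0},{"linear":[0,0,-2],"spin":0},{"linear":[0,0,-1],"spin":0},{"linear":[0,0,-1],"spin":0},{"linear":[0,0,-0.5],"spin":0},{"linear":[0,0,-0.2],"spin":0},{"linear":[0,0,0],"spin":0},{"linear":[0,0,0],"spin":0}]}}

```text
t: 19.03
tool_pos: [0.5704, 0.3352, 0.0138]
tcp_rot: [-0.0, 0.972, 0.233, 0.001]
ft_force: [0.6, -0.0, -0.9]
finger_gap: 0.0428
grip_force: 0.0
```

Emit:
{"name": "step_arm", "arguments": {"steps": [{"linear":[0,0,0],"spin":0},{"linear":[0,0,0],"spin":0},{"linear":[0,0,0],"spin":0},{"linear":[0,0,0],"spin":0},{"linear":[0,0,0],"spin":0},{"linear":[0,0,0],"spin":0},{"linear":[0,0,0],"spin":0},{"linear":[0,0,0],"spin":0},{"linear":[0,0,0],"spin":0},{"linear":[0,0,0],"spin":0}], "gripper": 1}}

```text
t: 19.87
tool_pos: [0.5703, 0.335, 0.0139]
tcp_rot: [-0.0, 0.972, 0.233, 0.001]
ft_force: [-0.8, -1.4, 5.6]
finger_gap: 0.0118
grip_force: 58.7
```

Emit:
{"name": "step_arm", "arguments": {"steps": [{"linear":[0,0,2],"spin":0},{"linear":[0,0,4],"spin":0},{"linear":[0,0,4],"spin":0},{"linear":[-1.65,2.97,0],"spin":0},{"linear":[-1.65,2.97,0],"spin":0},{"linear":[-1.65,2.97,0],"spin":0},{"linear":[-1.65,2.97,0],"spin":0},{"linear":[0,0,0],"spin":0},{"linear":[0,0,0],"spin":0},{"linear":[0,0,0],"spin":0}]}}

```text
t: 20.7
tool_pos: [0.5038, 0.4531, 0.1122]
tcp_rot: [0.001, 0.972, 0.234, -0.0]
ft_force: [0.2, -0.2, -0.5]
finger_gap: 0.0119
grip_force: 58.7
```

Emit:
{"name": "step_arm", "arguments": {"steps": [{"linear":[0,0,-2],"spin":0},{"linear":[0,0,-2],"spin":0},{"linear":[0,0,-1.4],"spin":0},{"linear":[0,0,-0.4],"spin":0},{"linear":[0,0,0],"spin":0},{"linear":[0,0,0],"spin":0},{"linear":[0,0,0],"spin":0},{"linear":[0,0,0],"spin":0},{"linear":[0,0,0],"spin":0},{"linear":[0,0,0],"spin":0}]}}

```text
t: 21.53
tool_pos: [0.504, 0.4538, 0.0556]
tcp_rot: [-0.0, 0.972, 0.233, 0.0]
ft_force: [-0.2, 0.3, -0.5]
finger_gap: 0.0119
grip_force: 58.7
```

```bash
python3 look.py w12; python3 - <<'E'
from fit import *
c,s=pickle.load(open('w.pkl','rb'));im=c['image']
a=im[180:300,230:410,::-1];cv2.imwrite('pics/w12c.png',cv2.resize(a,None,fx=3,fy=3,interpolation=cv2.INTER_CUBIC))
E
```

```text
21.5333 [0.504  0.4538 0.0556] [-0.2  0.3 -0.5] 0.011887553767134912
```

View pics/w12c.png

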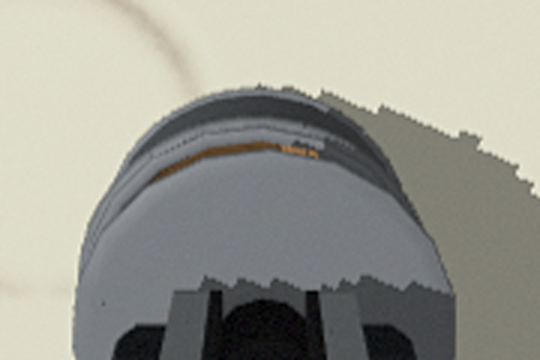

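The view matches the previous case: concentric, with the same sliver. Seating lid_y.

Emit:
{"name": "step_arm", "arguments": {"steps": [{"linear":[0,0,-0.3],"spin":0},{"linear":[0,0,-0.3],"spin":0},{"linear":[0,0,-0.3],"spin":0},{"linear":[0,0,-0.3],"spin":0},{"linear":[0,0,0],"spin":0},{"linear":[0,0,0],"spin":0},{"linear":[0,0,0],"spin":0},{"linear":[0,0,0],"spin":0},{"linear":[0,0,0],"spin":0},{"linear":[0,0,0],"spin":0}]}}

```text
t: 22.42
tool_pos: [0.5039, 0.4539, 0.043]
tcp_rot: [-0.0, 0.972, 0.233, 0.0]
ft_force: [-0.1, 1.2, 1.7]
finger_gap: 0.0119
grip_force: 58.8
```

Emit:
{"name": "step_arm", "arguments": {"steps": [{"linear":[0,0,0],"spin":0},{"linear":[0,0,0],"spin":0},{"linear":[0,0,0],"spin":0},{"linear":[0,0,0],"spin":0},{"linear":[0,0,0],"spin":0},{"linear":[0,0,1.0],"spin":0},{"linear":[0,0,2.0],"spin":0},{"linear":[0,0,3.0],"spin":0},{"linear":[0,0,3.0],"spin":0},{"linear":[0,0,1],"spin":0}], "gripper": 0}}

```text
t: 23.25
tool_pos: [0.505, 0.4557, 0.1487]
tcp_rot: [-0.002, 0.972, 0.233, 0.003]
ft_force: [1.0, 0.1, 0.4]
finger_gap: 0.0426
grip_force: 0.0
```

Emit:
{"name": "step_arm", "arguments": {"steps": [{"linear":[0,0,0],"spin":0},{"linear":[0,0,0],"spin":0},{"linear":[0,0,0],"spin":0},{"linear":[0,0,0],"spin":0},{"linear":[0,0,0],"spin":0},{"linear":[0,0,0],"spin":0},{"linear":[0,0,0],"spin":0},{"linear":[0,0,0],"spin":0},{"linear":[0,0,0],"spin":0},{"linear":[0,0,0],"spin":0}]}}

```text
t: 24.08
tool_pos: [0.5038, 0.4535, 0.1428]
tcp_rot: [0.0, 0.972, 0.233, -0.0]
ft_force: [0.3, -0.9, 0.4]
finger_gap: 0.0428
grip_force: 0.0
```

```bash
python3 meas.py w13 .5043 .454 .0385 .058; python3 - <<'E'
from fit import *
c,s=pickle.load(open('w.pkl','rb'))
print('lid far arc',tin(c,s,.5043,.454,.0385,.058))
E
```

```text
tcp [0.5038 0.4535 0.1428] F [ 0.3 -0.9  0.4] gap 0.0428
pred px 315.0 232.0 circle fit [0.5062 0.4541] diam 0.0592 enclosing 506.4 454.5 61.2 resid 0.0018
go cm [0.24 0.06]
lid far arc (array([0.50601839, 0.45373623]), np.float64(0.0004240750664251319), np.float64(0.00012283926966077016), 112)
```

Emit:
{"name": "step_arm", "arguments": {"steps": [{"linear":[-1.5,-3.4,0],"spin":0},{"linear":[-1.5,-3.5,-0.5],"spin":0},{"linear":[-1.6,-3.5,-0.5],"spin":0},{"linear":[-1.5,-3.5,-0.5],"spin":0},{"linear":[-1.5,-3.4,-0.5],"spin":0},{"linear":[0,0,0],"spin":0},{"linear":[0,0,0],"spin":0},{"linear":[0,0,0],"spin":0},{"linear":[0,0,0],"spin":0},{"linear":[0,0,0],"spin":0}]}}

```text
t: 24.97
tool_pos: [0.4281, 0.2825, 0.1235]
tcp_rot: [-0.001, 0.972, 0.234, 0.0]
ft_force: [0.1, -0.1, 0.2]
finger_gap: 0.0427
grip_force: 0.0
```

```bash
python3 meas.py w14 .4277 .2805 .0095 .038
```

```text
tcp [0.4281 0.2825 0.1235] F [ 0.1 -0.1  0.2] gap 0.0427
pred px 318.0 231.0 circle fit [0.4269 0.2789] diam 0.0369 enclosing 427.0 279.0 37.3 resid 0.0003
knob px [310 226  21  22 375] [0.4275 0.2791 0.021 ]
go cm [-0.12 -0.36]
```

Emit:
{"name": "step_arm", "arguments": {"steps": [{"linear":[-0.1,-0.18,-2],"spin":0},{"linear":[0,0,-2],"spin":0},{"linear":[0,0,-2],"spin":0},{"linear":[0,0,-2],"spin":0},{"linear":[0,0,-1],"spin":0},{"linear":[0,0,-1],"spin":0},{"linear":[0,0,-0.5],"spin":0},{"linear":[0,0,-0.4],"spin":0},{"linear":[0,0,0],"spin":0},{"linear":[0,0,0],"spin":0}]}}

```text
t: 25.85
tool_pos: [0.4272, 0.2791, 0.0144]
tcp_rot: [-0.0, 0.972, 0.233, 0.0]
ft_force: [1.1, -0.3, 0.3]
finger_gap: 0.0427
grip_force: 0.0
```

Emit:
{"name": "step_arm", "arguments": {"steps": [{"linear":[0,0,0],"spin":0},{"linear":[0,0,0],"spin":0},{"linear":[0,0,0],"spin":0},{"linear":[0,0,0],"spin":0},{"linear":[0,0,0],"spin":0},{"linear":[0,0,0],"spin":0},{"linear":[0,0,0],"spin":0},{"linear":[0,0,0],"spin":0},{"linear":[0,0,0],"spin":0},{"linear":[0,0,0],"spin":0}], "gripper": 1}}

```text
t: 26.68
tool_pos: [0.4274, 0.279, 0.0146]
tcp_rot: [0.0, 0.972, 0.233, 0.001]
ft_force: [-0.4, -1.1, 7.1]
finger_gap: 0.0116
grip_force: 58.7
```

Emit:
{"name": "step_arm", "arguments": {"steps": [{"linear":[0.1,0,2],"spin":0},{"linear":[0.1,0,4],"spin":0},{"linear":[0.2,0,4.1],"spin":0},{"linear":[0.2,0,4.1],"spin":0},{"linear":[0.2,0,4.1],"spin":0},{"linear":[0,-4.1,0],"spin":0},{"linear":[0,-4.1,0],"spin":0},{"linear":[0,-4.1,0],"spin":0},{"linear":[0,-4.1,0],"spin":0},{"linear":[0,-4.1,0],"spin":0}]}}

```text
t: 27.52
tool_pos: [0.4343, 0.0716, 0.197]
tcp_rot: [0.001, 0.972, 0.233, 0.0]
ft_force: [1.8, 0.2, -0.6]
finger_gap: 0.012
grip_force: 58.7
```

Emit:
{"name": "step_arm", "arguments": {"steps": [{"linear":[0.3,-4.1,0],"spin":0},{"linear":[0.3,-4.1,0],"spin":0},{"linear":[0.3,-4.1,0],"spin":0},{"linear":[0.3,-4.1,0],"spin":0},{"linear":[0.3,-4.1,0],"spin":0},{"linear":[0.3,-4.1,0],"spin":0},{"linear":[0.3,-4.1,0],"spin":0},{"linear":[0.3,-4.1,0],"spin":0},{"linear":[0.2,-0.3,-2],"spin":0},{"linear":[0,0,-2],"spin":0}]}}

```text
t: 28.35
tool_pos: [0.4609, -0.2615, 0.1567]
tcp_rot: [0.001, 0.973, 0.23, 0.001]
ft_force: [-0.1, 1.0, -1.6]
finger_gap: 0.0117
grip_force: 58.7
```

Emit:
{"name": "step_arm", "arguments": {"steps": [{"linear":[0,0,-2],"spin":0},{"linear":[0,0,0],"spin":0},{"linear":[0,0,0],"spin":0},{"linear":[0,0,0],"spin":0},{"linear":[0,0,0],"spin":0},{"linear":[0,0,0],"spin":0},{"linear":[0,0,0],"spin":0},{"linear":[0,0,0],"spin":0},{"linear":[0,0,0],"spin":0},{"linear":[0,0,0],"spin":0}]}}

```text
t: 29.18
tool_pos: [0.4609, -0.2574, 0.137]
tcp_rot: [0.0, 0.972, 0.233, 0.0]
ft_force: [0.1, 0.5, -0.3]
finger_gap: 0.0114
grip_force: 58.7
```

```bash
python3 look.py w15; python3 - <<'E'
from fit import *
c,s=pickle.load(open('w.pkl','rb'));t=tin(c,s,.488,-.311,.028,.036)
print(t,'go cm',(t[0]-s['tool_pos'][:2])*100)
E
```

```text
29.1833 [ 0.4609 -0.2574  0.137 ] [ 0.1  0.5 -0.3] 0.01143972723406169
(array([ 0.48824452, -0.31141352]), np.float64(0.0001941123006479259), np.float64(0.00029868939144590123), 69) go cm [ 2.73746281 -5.40294112]
```

I'll spin the hand 0.6 rad while moving so the wrist camera stays clear of the rub tester.

Emit:
{"name": "step_arm", "arguments": {"steps": [{"linear":[0.7,-1.35,0],"spin":0.1},{"linear":[0.7,-1.35,0],"spin":0.1},{"linear":[0.7,-1.35,0],"spin":0.1},{"linear":[0.65,-1.35,0],"spin":0.1},{"linear":[0,0,-2],"spin":0.1},{"linear":[0,0,-2],"spin":0.1},{"linear":[0,0,-2],"spin":0},{"linear":[0,0,-2],"spin":0},{"linear":[0,0,-1],"spin":0},{"linear":[0,0,0],"spin":0}]}}

```text
t: 30.07
tool_pos: [0.4865, -0.3103, 0.0442]
tcp_rot: [-0.002, 0.86, 0.51, -0.001]
ft_force: [-0.2, 0.4, -0.7]
finger_gap: 0.0117
grip_force: 58.8
```

Emit:
{"name": "step_arm", "arguments": {"steps": [{"linear":[0,0,0],"spin":0},{"linear":[0,0,0],"spin":0},{"linear":[0,0,0],"spin":0},{"linear":[0,0,0],"spin":0},{"linear":[0,0,0],"spin":0},{"linear":[0,0,0],"spin":0},{"linear":[0,0,0],"spin":0},{"linear":[0,0,0],"spin":0},{"linear":[0,0,0],"spin":0},{"linear":[0,0,0],"spin":0}]}}

```text
t: 30.9
tool_pos: [0.4883, -0.3113, 0.0468]
tcp_rot: [0.0, 0.86, 0.51, -0.0]
ft_force: [0.3, -0.1, -0.6]
finger_gap: 0.0119
grip_force: 58.8
```

```bash
python3 look.py w16; python3 - <<'E'
from fit import *
c,s=pickle.load(open('w.pkl','rb'));im=c['image']
a=im[180:300,230:410,::-1];cv2.imwrite('pics/w16c.png',cv2.resize(a,None,fx=3,fy=3,interpolation=cv2.INTER_CUBIC))
E
```

```text
30.9 [ 0.4883 -0.3113  0.0468] [ 0.3 -0.1 -0.6] 0.011940826923384808
```

View pics/w16c.png

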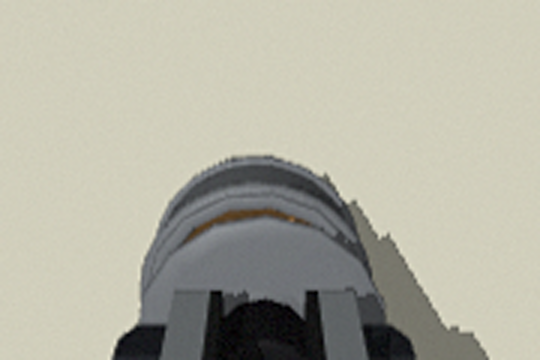

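lid_w is concentric over tin_w within about 1 mm. Seating it.

Emit:
{"name": "step_arm", "arguments": {"steps": [{"linear":[0,0,-0.3],"spin":0},{"linear":[0,0,-0.3],"spin":0},{"linear":[0,0,-0.3],"spin":0},{"linear":[0,0,-0.2],"spin":0},{"linear":[0,0,0],"spin":0},{"linear":[0,0,0],"spin":0},{"linear":[0,0,0],"spin":0},{"linear":[0,0,0],"spin":0},{"linear":[0,0,0],"spin":0},{"linear":[0,0,0],"spin":0}]}}

```text
t: 31.78
tool_pos: [0.4883, -0.3113, 0.0358]
tcp_rot: [0.0, 0.86, 0.51, 0.0]
ft_force: [-0.6, 0.1, 0.9]
finger_gap: 0.0115
grip_force: 58.8
```

Emit:
{"name": "step_arm", "arguments": {"steps": [{"linear":[0,0,0],"spin":0},{"linear":[0,0,0],"spin":0},{"linear":[0,0,0],"spin":0},{"linear":[0,0,0],"spin":0},{"linear":[0,0,0],"spin":0},{"linear":[0,0,1.0],"spin":0},{"linear":[0,0,2.0],"spin":0},{"linear":[0,0,3.0],"spin":0},{"linear":[0,0,3.0],"spin":0},{"linear":[0,0,1],"spin":0}], "gripper": 0}}

```text
t: 32.62
tool_pos: [0.4908, -0.3124, 0.1414]
tcp_rot: [0.003, 0.86, 0.51, 0.002]
ft_force: [0.5, 0.3, 1.0]
finger_gap: 0.0427
grip_force: 0.0
```

Emit:
{"name": "step_arm", "arguments": {"steps": [{"linear":[0,0,0],"spin":0},{"linear":[0,0,0],"spin":0},{"linear":[0,0,0],"spin":0},{"linear":[0,0,0],"spin":0},{"linear":[0,0,0],"spin":0},{"linear":[0,0,0],"spin":0},{"linear":[0,0,0],"spin":0},{"linear":[0,0,0],"spin":0},{"linear":[0,0,0],"spin":0},{"linear":[0,0,0],"spin":0}]}}

```text
t: 33.45
tool_pos: [0.4883, -0.3113, 0.1358]
tcp_rot: [-0.0, 0.86, 0.51, -0.0]
ft_force: [-0.8, -0.4, 0.3]
finger_gap: 0.0424
grip_force: 0.0
```

```bash
python3 meas.py w17 .4883 -.3113 .0305 .038; python3 - <<'E'
from fit import *
from rig import optics
c,s=pickle.load(open('w.pkl','rb'))
print('lid far arc',tin(c,s,.4883,-.3113,.0305,.038))
a=cv2.imread('pics/w17.png');b=optics.capture('side')['image'][:,:,::-1];t=optics.capture('top')['image'][:,:,::-1]
o=np.zeros((600,800,3),'uint8')
o[:300,:400]=cv2.resize(a[80:380,120:520],(400,300))
o[:300,400:]=cv2.resize(b[320:440,210:370],(400,300))
o[300:,:400]=cv2.resize(b[155:230,240:340],(400,300),interpolation=cv2.INTER_CUBIC);o[300:,400:]=cv2.resize(t[160:370,100:540],(400,300))
cv2.imwrite('pics/fin.png',o)
E
```

```text
tcp [ 0.4883 -0.3113  0.1358] F [-0.8 -0.4  0.3] gap 0.0424
pred px 316.0 232.0 circle fit [ 0.4892 -0.3107] diam 0.0395 enclosing 489.6 -310.9 41.3 resid 0.0016
go cm [0.09 0.06]
lid far arc (array([ 0.48929842, -0.31129207]), np.float64(0.0005051174466777603), np.float64(0.00013259842635016583), 73)
```

View pics/fin.png

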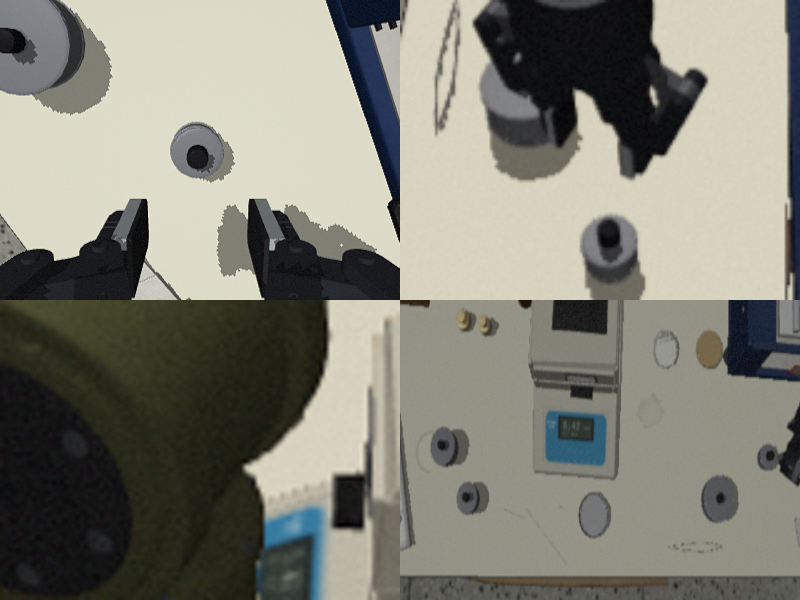

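All four lids sit flat on their tins, and the pans and dish have not moved. The gripper is open and clear of everything, so I'm handing in.

```bash
python3 -c "
from rig import manip
print(manip.job_done())"
```

```text
the job is handed in; nothing more can be done
None
```

All four tins are closed with their own lids and the job is handed in at about 34 s; my checks showed each lid centred and level, with the pans and dish unmoved, but the hand-in returned no verdict.

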